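# Bring the ratchet-propped recipe board back down to its first notch

### The arm

A 6-joint arm with a two-finger parallel gripper is mounted at the origin on the work surface. World frame = base frame: x ahead of the robot, y to its left, z up, the work surface at z = 0. Lengths are in m, angles in rad, forces in N, time in s.
With the tool pointing down it reaches from about 0.35 to 0.975 m from the base axis. Payload 4.9 kg.
Tool frame: the origin (TCP) lies between the finger pads; the fingertips stand 19 mm ahead of it and the grasp point (between the pads) is the TCP; z points along the fingers, y is the line along which they close (so a half turn about z gives the same grasp; the last joint's range is limited). The gripper opens to 85 mm and grips with 20 to 120 N. Pads are 22 mm wide; open, the fingers measure 114 mm over their backs; the gripper's body (76 mm by 85 mm) begins 54 mm behind the grasp point. The pads swing forward as they close: fully open they stand 13 mm farther back than shut.
Start: joints at [-1.283, 0.053, 1.613, -0, 1.476, -0.119], TCP at [0.247, -0.574, 0.25] pointing down, gripper open.
Joint ranges: [-3.01, 3.01], [-1.01, 2.22], [0.06, 2.58], [-1.02, 4.17], [0.09, 2.62], [-3.14, 3.14]. Speed limits (rad/s): [2.57, 2.57, 3.14, 3.14, 3.14, 3.14].

### API

Orientations are given as a rotation vector (axis times angle).
In Python, from station import ctrl gives the robot as it stands. The module is installed in compiled form; this text tells all that it offers.
- The arm moves only by the tool servo_tool, never from a script. Its argument "increments" is a list that holds one entry, the list of rows, each a list of 5 numbers: the finger opening in cm, from 0 to 8.54, then the shift along the tool's x, y, z in cm, then the turn about the tool's z in degrees. A call has 1 to 5 rows; each row is the pose to reach, as a shift and turn from the pose commanded when the call began, along the tool's axes at that moment; what a row does not reach only later rows make up. A row lasts 1/10 s, in which the tool goes at most 50 mm and 8.59 degrees, less where a joint would pass 70% of its speed; a pose out of reach is approached as far as the arm can. A call with a gripper value outside its range is refused whole. The fingers move at their own pace and stop on an object; "newtons" is the grip in N (left out, the last holds). Time passes only in rows, so rows that repeat a pose let the fingers close. It gives the time, the measured TCP pose, the force, the opening and the grip force at its end, in the units of the state.
- ctrl.get_obs(): the state, without advancing time (a new reading comes with each control period).
- ctrl.get_image(name): name is "scene" or "top" or "wrist"; returns a dict with "img" (400x640x3 uint8, red, green, blue), "fx", "fy", "cx", "cy" (pixels), "k1" (the pictures are not rectified: a ray, as slopes to the right and down, at radius r is drawn at 1 + k1 r^2 times it, then the intrinsics apply), "rvec" (rotation vector, rad) and "tvec" (3), from world to camera coordinates, as OpenCV has them; the wrist camera has in their place "mount" (4x4, takes a point from camera to tool coordinates, whose origin is the TCP and whose axes are the flange's). Camera axes: x right, y down, z forward; pixel columns grow to the right and rows downward; lengths in m; the calibration is good to about 2 mm. A picture is of the moment at which its call begins: read the wrist's pose just before it. There is no depth.
- ctrl.finish_job(): hands the job in; it is judged then, once.
The state is a dict: "t": time; "q": joint angles; "dq": joint speeds; "effort": joint torques, N m; "tool_pos": TCP position; "tool_rot": TCP orientation; "contact_force": force on the tool from outside, world axes, zero at the start; "wrist_torque": the same for the moment, N m; "opening": finger opening in m; "grip_force": force on a finger pad.
Only numpy, scipy, OpenCV 4.12 (cv2) and the standard library are available. Lean on these libraries where they do the work, as an engineer would, in place of code of your own. Each camera call takes 0.05 s, during which the arm holds its last target. There are 200 camera calls.

### The job

The teak recipe board on the counter is propped too steeply, and its ratchet only lets it climb. Take the board by its handle bar, raise it gently through the rest of its notches until you feel it come firmly up against the stop at the top (the pawl has then tipped out), lower it under control until it lies flat so that the pawl tips back in, then raise it to the first notch and leave it propped there. Do not force it against the top stop or down onto a caught pawl, do not let it drop, do not touch the pawl, and leave the kitchen things around it where they are.

Things in the scene. Friction and masses are not known exactly. Their poses are not given: they have to be found in the camera images.
- stand: Teak recipe stand, fixed to the counter: base plate 250 x 300 x 12 mm, hinge cheeks, two rests. Origin on the counter straight below the middle of the hinge; x level, from the hinge towards the handle-bar edge of the flat board (roughly away from the robot), y along the hinge, z up. The ratchet (steel pins on the board's side, brass pawl) is on the -y side, 105 to 160 mm from the middle.
- hinge (a point): Middle of the board's hinge line, 88 mm above the counter; the hinge line runs along the stand's y.
- bar (a point): Middle of the steel handle bar: round, 12 mm thick, 120 mm long between two side arms, parallel to the hinge, exactly 210 mm from it. Clear gap of 49 mm between bar and board edge. It can be pinched from straight above across the stand's x and can turn in the fingers; it travels on a 210 mm circle about the hinge, from level with it (flat) to about 290 mm above the counter.
- panel: The teak board, 140 mm (hinge to free edge, from 15 to 155 mm off the hinge) x 210 x 14 mm, about 0.65 kg with bar and pins. Origin at the middle of the hinge, x towards the bar, z out of its upper face.
- board (a joint): Angle of the board above level, rad: 0 flat on its rests. First notch holds it at 0.25, second 0.50, third 0.75 (give 0.01); each catches once it is 0.03 rad above. The pawl trips somewhere between 1.02 and 1.33, different on every start and not visible; the solid stop is felt 0.04 to 0.06 rad later. Lifting at the bar takes 2 to 6 N, rising steeply at the stop. Let go, it falls at about 1 rad/s.
- strut: Brass pawl, 38 mm tall, on a pivot 50 mm above the counter, 127 mm to the stand's -y; origin on its pivot line. In: leaning to the hinge, a pin of the board rests on its ledge and the board cannot go down. Out: tipped 0.68 rad away, the board moves freely. It stays either way by its weight; the board pushes it back in over its last 0.3 rad, fully only within 0.03 rad of flat.
- stop_post: Dark steel stop post, 24 x 14 mm, 71 mm tall, on the base plate 50 mm behind the hinge, 113 mm to -y; origin at its foot. At the top a tail of the board's trip rocker lands on it. It carries 4.2 times the extra lifting force at the bar: over 65 N (15 N at the bar) is forcing it. Pushing down on a caught pawl loads the pawl with 3.5 times the push plus 10 N: over 110 N is forcing it.
- cobek: Grey granite mortar bowl, 164 mm across, 52 mm tall, 1.6 kg, its teak pestle lying in it. Origin under its middle. Leave it.
- container: Plastic container with white twist cap, 76 mm across, 100 mm tall. Origin under its middle. Leave it.
- saucer: Green melamine saucer, 124 mm across, 20 mm tall. Origin under its middle. Leave it.
- tablespoon: Steel tablespoon, 190 mm long. Origin under its middle. Leave it.

How it is judged:
By the outcome, as a careful person would: the job done as asked, in the order asked, and still so for the second after the job is handed in, with the robot touching nothing.
It also fails if it takes over 70 s, if anything falls off the work surface, if the arm or the gripper's body presses on something with over 40 N, if the wrist force passes 120 N, or if a joint passes its speed limit or range.

## Working session

There is one attempt and no reset: what is moved stays moved. The work goes in short steps, Python scripts to look and compute and a tool call to move; the robot and the scene stay as the last step left them, time stands still between calls to the robot, and variables do not carry over. Pictures are saved under pics/ and viewed, at most 10 in all, crops included, and the job is handed in when it is done.

Besides the shell and the picture viewer there is one more tool, called after ">>>" by a JSON object that holds its "api" and its "payload", one argument or row to a line. servo_tool: Moves the arm, as the interface text tells. Its arguments: {"type":"object","properties":{"increments":{"type":"array"},"newtons":{"type":"number"}},"required":["increments"]}

```bash
mkdir -p pics; cat > h.py <<'E'
import numpy as np, cv2
from station import ctrl
def grab(n,f=None):
    d=ctrl.get_image(n)
    if f: cv2.imwrite('pics/'+f,d['img'][:,:,::-1])
    return d
def ray(d,u,v):
    K=np.array([[d['fx'],0,d['cx']],[0,d['fy'],d['cy']],[0,0,1]])
    p=cv2.undistortPoints(np.array([[[u,v]]],float),K,np.array([d['k1'],0,0,0.]))[0,0]
    R=cv2.Rodrigues(np.array(d['rvec'],float))[0]; t=np.array(d['tvec'],float).ravel()
    w=R.T@np.array([p[0],p[1],1]); return -R.T@t, w/np.linalg.norm(w)
def plane(d,u,v,z):
    o,w=ray(d,u,v); return o+w*(z-o[2])/w[2]
def tri(r1,r2):
    A=np.zeros((3,3));b=np.zeros(3)
    for o,w in (r1,r2):
        P=np.eye(3)-np.outer(w,w);A+=P;b+=P@o
    x=np.linalg.solve(A,b); return x,[np.linalg.norm((np.eye(3)-np.outer(w,w))@(x-o)) for o,w in (r1,r2)]
def proj(d,X):
    K=np.array([[d['fx'],0,d['cx']],[0,d['fy'],d['cy']],[0,0,1]])
    return cv2.projectPoints(np.array(X,float).reshape(-1,1,3),np.array(d['rvec'],float),np.array(d['tvec'],float),K,np.array([d['k1'],0,0,0.]))[0][:,0]
E
python3 - <<'E'
from h import *
a=grab('scene','s1.png');b=grab('top','t1.png')
import pickle;pickle.dump((a,b),open('v1.pkl','wb'))
o=ctrl.get_obs();print(o['tool_pos'],o['tool_rot'],o['t'],o['opening'])
for d in(a,b):print(ray(d,320,200),d['fx'],d['k1'])
E
```

```text
[ 0.2471415  -0.57348016  0.24917282] [-3.07501657e+00 -6.34173262e-01  2.33845880e-04] 0.1 0.0852654059604393
(array([ 1.42176411, -0.18196191,  0.63493362]), array([-0.82431877,  0.17543087, -0.53825883])) 395.43997870675804 -0.05886807583536755
(array([0.35593011, 0.03796172, 1.12136119]), array([ 0.18527783, -0.00683721, -0.98266239])) 390.3587739019208 0.0004552560166239098
```

View pics/s1.png

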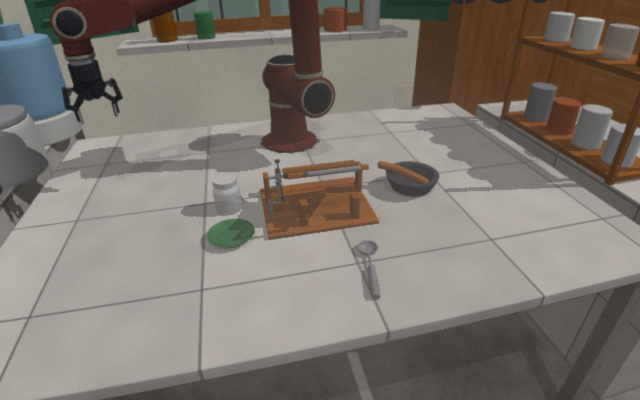

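View pics/t1.png

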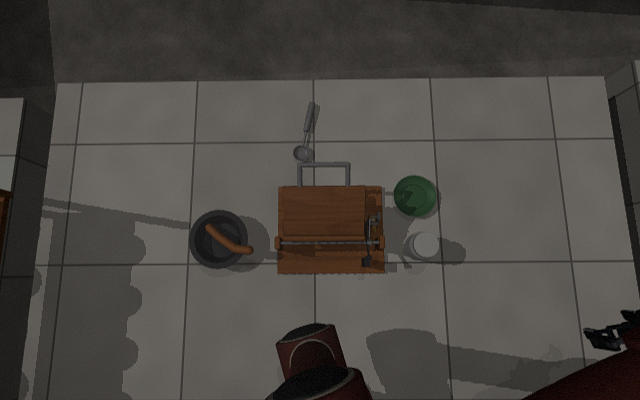

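The scene view shows the board nearly edge-on, around (325,172), with the bar at about (332,171). In the top view the handle bar is at row 164, columns 298-350, and the hinge rod at row 243, columns 278-383. I'll zoom in on both.

```bash
python3 - <<'E'
from h import *
import pickle
a,b=pickle.load(open('v1.pkl','rb'))
c1=cv2.resize(a['img'][150:240,240:400],None,fx=5,fy=5,interpolation=cv2.INTER_CUBIC)
c2=cv2.resize(b['img'][150:280,265:395],None,fx=4.6,fy=4.6,interpolation=cv2.INTER_CUBIC)
c1=cv2.convertScaleAbs(c1,alpha=1.5);c2=cv2.convertScaleAbs(c2,alpha=1.8)
cv2.imwrite('pics/c1.png',c1[:,:,::-1]);cv2.imwrite('pics/c2.png',c2[:,:,::-1])
E
```

```text
(no output)
```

View pics/c1.png

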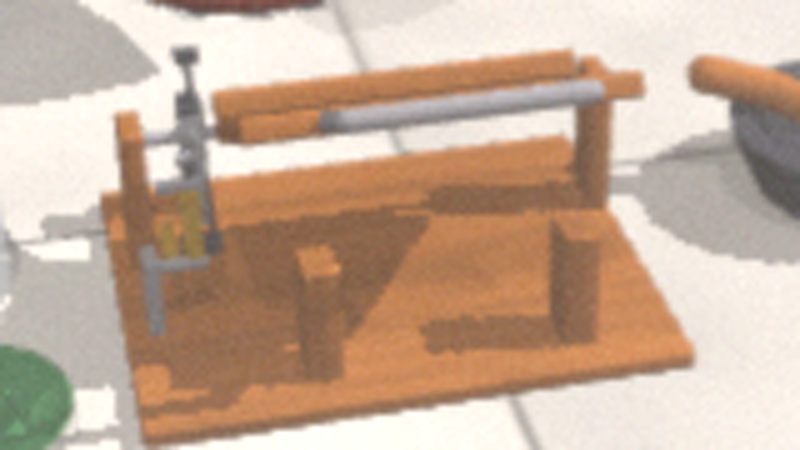

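View pics/c2.png

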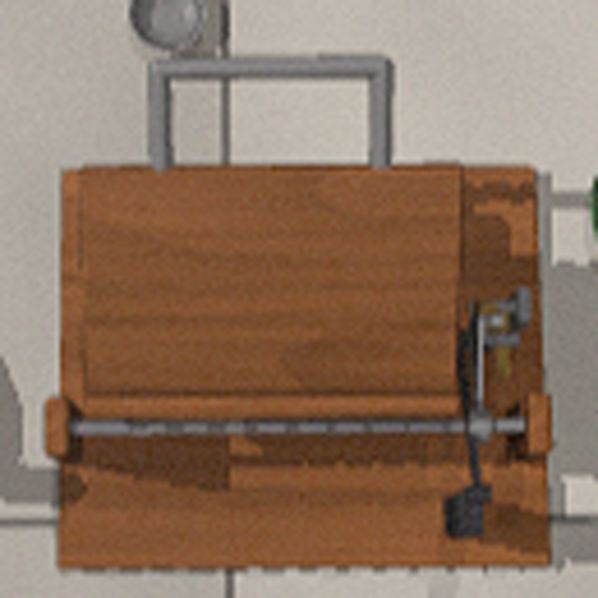

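The zoomed scene view puts the bar ends at about (306,174.4) and (360,168). The zoomed top view puts them at (299.8,164.3) and (347.6,163.9), with the hinge rod running from (282,243) to (378,242.4). The pawl is on the -y side, about (374,220).

```bash
python3 - <<'E'
from h import *
import pickle
a,b=pickle.load(open('v1.pkl','rb'))
l=plane(b,265+85/4.6-.4,150+428/4.6-.4,.088);r=plane(b,265+460/4.6-.4,150+426/4.6-.4,.088)
bl,br=[ (265+x/4.6-.4,150+y/4.6-.4) for x,y in((160,67),(380,65))]
print('hinge',l,r,'yaw stand',np.arctan2(-(l-r)[0],(l-r)[1]))
sl,sr=[(240+x/5-.4,150+y/5-.4) for x,y in((600,91),(328,122))]
print('tri L',tri(ray(a,*sl),ray(b,*bl)),'R',tri(ray(a,*sr),ray(b,*br)))
# bar mid: ray with circle
h=(l+r)/2
o,w=ray(b,*((np.array(bl)+br)/2))
for th in np.arange(.2,1.1,.05):
    z=.088+.21*np.sin(th);p=o+w*(z-o[2])/w[2];print(round(th,2),p.round(4),np.hypot(p[0]-h[0],z-.088).round(4))
E
```

```text
hinge [0.43708211 0.12945843 0.088     ] [ 0.43653453 -0.08549727  0.088     ] yaw stand -0.0025474153844071297
tri L (array([0.6231116 , 0.08407673, 0.18948254]), [np.float64(0.002622354523362127), np.float64(0.0026223545233621096)]) R (array([ 0.62148018, -0.04110155,  0.18924896]), [np.float64(0.004461392313212667), np.float64(0.0044613923132126275)])
0.2 [0.6394 0.0214 0.1297] 0.2068
0.25 [0.6364 0.0216 0.14  ] 0.2063
0.3 [0.6335 0.0217 0.1501] 0.2063
0.35 [0.6307 0.0219 0.16  ] 0.2068
0.4 [0.6279 0.0221 0.1698] 0.2079
0.45 [0.6252 0.0222 0.1793] 0.2093
0.5 [0.6225 0.0224 0.1887] 0.2112
0.55 [0.6199 0.0225 0.1978] 0.2135
0.6 [0.6174 0.0227 0.2066] 0.216
0.65 [0.615  0.0228 0.2151] 0.2188
0.7 [0.6126 0.0229 0.2233] 0.2218
0.75 [0.6104 0.0231 0.2311] 0.225
0.8 [0.6082 0.0232 0.2386] 0.2282
0.85 [0.6062 0.0233 0.2458] 0.2315
0.9 [0.6043 0.0234 0.2525] 0.2347
0.95 [0.6025 0.0235 0.2588] 0.2379
1.0 [0.6008 0.0236 0.2647] 0.2411
1.05 [0.5992 0.0237 0.2702] 0.244
```

>>> {"api": "servo_tool", "payload": {
  "increments": [
    [[4,4,-2.7,-1,-8],[4,8,-5.4,-2,-16],[4,12,-8.1,-3,-24],[4,16,-10.8,-4,-32],[4,20,-13.5,-5,-40]]
  ],
  "newtons": 40
}}

```text
t: 0.6
tool_pos: [0.378, -0.369, 0.3001]
tool_rot: [-2.669, -1.655, -0.0]
contact_force: [1.4, -0.4, -1.3]
opening: 0.0399
grip_force: 0.0
```

```bash
cat >> h.py <<'E'
def st(target=None,turn=True):
    from scipy.spatial.transform import Rotation as Ro
    o=ctrl.get_obs();R=Ro.from_rotvec(o['tool_rot']).as_matrix();p=np.array(o['tool_pos'])
    print('t',round(o['t'],2),p.round(4),'F',np.round(o['contact_force'],2),'open',round(o['opening'],4),'g',round(o['grip_force'],1),'ythead',np.degrees(np.arctan2(R[1,1],R[0,1])).round(2),'z',R[:,2].round(3))
    if target is not None: print('tool cm',(R.T@(np.array(target)-p)*100).round(2))
E
python3 -c "
from h import *
st([.6215,.022,.27])"
```

```text
t 0.6 [ 0.378  -0.369   0.3001] F [ 1.45 -0.4  -1.25] open 0.0399 g 0.0 ythead -26.39 z [-0.     0.001 -1.   ]
tool cm [45.84  4.43  3.03]
```

>>> {"api": "servo_tool", "payload": {
  "increments": [
    [[4,4.8,0.4,0,-6],[4,9.6,0.9,0,-12],[4,14.4,1.4,0,-18],[4,19.2,1.8,0,-24],[4,24,2.3,0,-26.4]]
  ]
}}

```text
t: 1.1
tool_pos: [0.5064, -0.1648, 0.2999]
tool_rot: [-2.224, -2.219, 0.0]
contact_force: [0.3, -0.5, -1.1]
opening: 0.0399
grip_force: 0.0
```

```bash
python3 -c "
from h import *
st([.6215,.022,.27])"
```

```text
t 1.1 [ 0.5064 -0.1648  0.2999] F [ 0.29 -0.47 -1.1 ] open 0.0399 g 0.0 ythead -0.13 z [-0.  0. -1.]
tool cm [18.7  11.47  2.99]
```

>>> {"api": "servo_tool", "payload": {
  "increments": [
    [[4,4,2.5,0.6,0],[4,8,5,1.2,0],[4,12,7.5,1.8,0],[4,16,10,2.4,0],[4,18.7,11.5,3,0]]
  ]
}}

```text
t: 1.6
tool_pos: [0.6226, 0.0225, 0.2692]
tool_rot: [-2.224, -2.217, 0.0]
contact_force: [0.6, -0.5, 1.0]
opening: 0.0396
grip_force: 0.0
```

>>> {"api": "servo_tool", "payload": {
  "increments": [
    [[4,0,0,0,0],[4,0,0,0,0]]
  ]
}}

```text
t: 1.8
tool_pos: [0.6215, 0.0201, 0.2693]
tool_rot: [-2.225, -2.216, 0.003]
contact_force: [-0.2, 0.3, -0.5]
opening: 0.0401
grip_force: 0.0
```

```bash
python3 -c "
from h import *
st([.6215,.022,.19])
d=grab('wrist','w1.png');M=np.array(d['mount']);print(M.round(3),d['fx'],d['cx'],d['cy'],d['k1'])
import pickle;pickle.dump((d,ctrl.get_obs()),open('w1.pkl','wb'))"
```

```text
t 1.8 [0.6215 0.0201 0.2693] F [-0.19  0.27 -0.52] open 0.0401 g 0.0 ythead -0.22 z [-0.002 -0.    -1.   ]
tool cm [0.2  0.01 7.93]
[[ 0.001 -0.953 -0.304  0.079]
 [ 1.     0.001  0.     0.   ]
 [-0.    -0.304  0.953 -0.123]
 [ 0.     0.     0.     1.   ]] 344.27536226670475 319.1364295304259 200.80088416925219 -0.07141662507615305
```

View pics/w1.png

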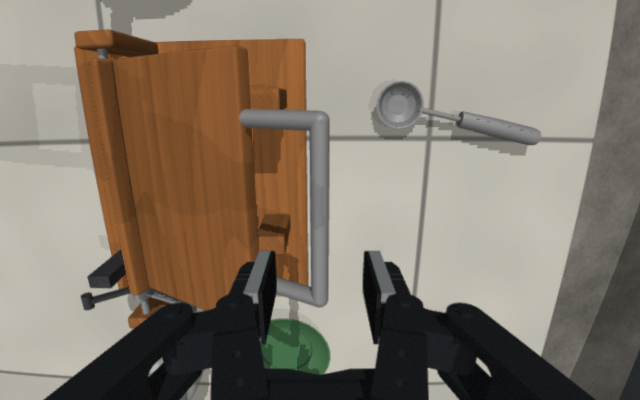

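The bar is at column 319 between the fingers, vertical and centred. I'll descend and pinch it.

>>> {"api": "servo_tool", "payload": {
  "increments": [
    [[4,0.2,0,2,0],[4,0.4,0,4,0],[4,0.4,0,6,0],[4,0.4,0,7.5,0],[4,0.4,0,8.05,0]]
  ]
}}

```text
t: 2.35
tool_pos: [0.6207, 0.0226, 0.188]
tool_rot: [-2.227, -2.213, 0.003]
contact_force: [0.2, -0.3, -0.4]
opening: 0.0401
grip_force: 0.0
```

>>> {"api": "servo_tool", "payload": {
  "increments": [
    [[2,0,0,0,0],[1,0,0,0,0],[0.5,0,0,0,0],[0.5,0,0,0,0],[0.5,0,0,0,0]]
  ],
  "newtons": 30
}}

```text
t: 2.85
tool_pos: [0.6218, 0.0233, 0.1903]
tool_rot: [2.227, 2.215, -0.001]
contact_force: [-2.6, -1.9, 0.6]
opening: 0.0108
grip_force: 29.3
```

```bash
python3 -c "
from h import *
st([.6213,.0245,.1887])"
```

```text
t 2.85 [0.6218 0.0233 0.1903] F [-2.62 -1.93  0.59] open 0.0108 g 29.3 ythead -0.29 z [-0.    -0.001 -1.   ]
tool cm [ 0.12 -0.05  0.16]
```

>>> {"api": "servo_tool", "payload": {
  "increments": [
    [[0.5,0,-0.42,-0.73,0],[0.5,0,-0.86,-1.44,0],[0.5,0,-1.34,-2.13,0],[0.5,0,-1.84,-2.81,0],[0.5,0,-2.37,-3.46,0]]
  ]
}}

```text
t: 3.35
tool_pos: [0.5986, 0.0234, 0.226]
tool_rot: [2.225, 2.213, 0.003]
contact_force: [3.6, -4.4, -3.2]
opening: 0.0109
grip_force: 29.2
```

```bash
cat >> h.py <<'E'
def th(H=(.4370,.088)):
    p=ctrl.get_obs()['tool_pos'];x,z=p[0]-H[0],p[2]-H[1];print('theta',np.arctan2(z,x).round(3),'r',np.hypot(x,z).round(4))
E
python3 -c "
from h import *
st();th()"
```

```text
t 3.35 [0.5986 0.0234 0.226 ] F [ 3.56 -4.35 -3.23] open 0.0109 g 29.2 ythead -0.3 z [ 0.003 -0.001 -1.   ]
theta 0.707 r 0.2125
```

>>> {"api": "servo_tool", "payload": {
  "increments": [
    [[0.5,0,-0.55,-0.63,0],[0.5,0,-1.13,-1.24,0],[0.5,0,-1.73,-1.82,0],[0.5,0,-2.36,-2.38,0],[0.5,0,-3.01,-2.92,0]]
  ]
}}

```text
t: 3.85
tool_pos: [0.5693, 0.0234, 0.2563]
tool_rot: [2.224, 2.212, 0.006]
contact_force: [5.9, -3.3, -0.7]
opening: 0.011
grip_force: 29.2
```

>>> {"api": "servo_tool", "payload": {
  "increments": [
    [[0.5,0,-0.33,-0.26,0],[0.5,0,-0.66,-0.51,0],[0.5,0,-1.01,-0.75,0],[0.5,0,-1.35,-0.99,0],[0.5,0,-1.7,-1.22,0]]
  ]
}}

```text
t: 4.35
tool_pos: [0.5526, 0.0235, 0.2691]
tool_rot: [2.223, 2.211, 0.007]
contact_force: [4.2, -4.3, 1.9]
opening: 0.0108
grip_force: 29.5
```

>>> {"api": "servo_tool", "payload": {
  "increments": [
    [[0.5,0,0,0,0],[0.5,0,0,0,0]]
  ]
}}

```text
t: 4.55
tool_pos: [0.5525, 0.0235, 0.2692]
tool_rot: [2.223, 2.211, 0.006]
contact_force: [4.3, -4.5, 1.6]
opening: 0.0108
grip_force: 29.8
```

```bash
python3 -c "
from h import *
st();th()
# table of circle steps relative to theta=1.0
for t in np.arange(1.0,1.42,.02): print(round(t,2),(21*(np.cos(t)-np.cos(1))).round(2),(-21*(np.sin(t)-np.sin(1))).round(2))"
```

```text
t 4.55 [0.5525 0.0235 0.2692] F [ 4.27 -4.48  1.64] open 0.0108 g 29.8 ythead -0.31 z [ 0.007 -0.002 -1.   ]
theta 1.003 r 0.2149
1.0 0.0 -0.0
1.02 -0.36 -0.22
1.04 -0.72 -0.44
1.06 -1.08 -0.65
1.08 -1.45 -0.85
1.1 -1.82 -1.04
1.12 -2.2 -1.23
1.14 -2.58 -1.41
1.16 -2.96 -1.58
1.18 -3.35 -1.75
1.2 -3.74 -1.9
1.22 -4.13 -2.05
1.24 -4.53 -2.19
1.26 -4.92 -2.32
1.28 -5.33 -2.45
1.3 -5.73 -2.56
1.32 -6.13 -2.67
1.34 -6.54 -2.77
1.36 -6.95 -2.86
1.38 -7.36 -2.95
1.4 -7.78 -3.02
```

```bash
python3 -c "
from scipy.optimize import least_squares as L
import numpy as np
P=np.array([(.6218,.1903),(.5986,.226),(.5693,.2563),(.5525,.2692)])
s=L(lambda h:np.hypot(*(P-h).T)-.21,[.437,.088]);h=s.x
print(h,s.fun,np.arctan2(P[:,1]-h[1],P[:,0]-h[0]))"
```

```text
[0.43428319 0.09550917] [ 1.13913809e-04 -1.71803898e-04 -3.99302365e-05  1.04067953e-04] [0.46804251 0.67115857 0.87230967 0.97319834]
```

>>> {"api": "servo_tool", "payload": {
  "increments": [
    [[0.5,0,-0.18,-0.12,0],[0.5,0,-0.35,-0.24,0],[0.5,0,-0.35,-0.24,0]]
  ]
}}

```text
t: 4.85
tool_pos: [0.549, 0.0235, 0.2716]
tool_rot: [2.223, 2.211, 0.006]
contact_force: [3.8, -3.8, 2.4]
opening: 0.0108
grip_force: 29.7
```

```bash
cat >> h.py <<'E'
def f():
    o=ctrl.get_obs();p=o['tool_pos'];F=np.array(o['contact_force']);x,z=p[0]-.4343,p[2]-.0955
    a=np.arctan2(z,x);print('t %.2f phi %.3f r %.4f'%(o['t'],a,np.hypot(x,z)),'Ft %.2f Fr %.2f Fy %.2f'%(-F[0]*np.sin(a)+F[2]*np.cos(a),F[0]*np.cos(a)+F[2]*np.sin(a),F[1]))
    for k in(.01,.02,.03,.04):print(k,np.round([21*(np.cos(a+k)-np.cos(a)),-21*(np.sin(a+k)-np.sin(a))],2))
E
python3 -c "
from h import *
f()"
```

```text
t 4.85 phi 0.994 r 0.2102 Ft -1.89 Fr 4.13 Fy -3.78
0.01 [-0.18 -0.11]
0.02 [-0.35 -0.23]
0.03 [-0.53 -0.34]
0.04 [-0.71 -0.44]
```

>>> {"api": "servo_tool", "payload": {
  "increments": [
    [[0.5,0,-0.18,-0.11,0],[0.5,0,-0.36,-0.22,0],[0.5,0,-0.36,-0.22,0]]
  ]
}}

```text
t: 5.15
tool_pos: [0.5454, 0.0235, 0.274]
tool_rot: [2.223, 2.211, 0.006]
contact_force: [3.5, -4.5, 2.3]
opening: 0.0107
grip_force: 29.7
```

```bash
python3 -c "
from h import *
f()"
```

```text
t 5.15 phi 1.014 r 0.2103 Ft -1.76 Fr 3.77 Fy -4.49
0.01 [-0.18 -0.11]
0.02 [-0.36 -0.22]
0.03 [-0.54 -0.32]
0.04 [-0.72 -0.43]
```

>>> {"api": "servo_tool", "payload": {
  "increments": [
    [[0.5,0,-0.18,-0.11,0],[0.5,0,-0.37,-0.21,0],[0.5,0,-0.37,-0.21,0]]
  ]
}}

```text
t: 5.45
tool_pos: [0.5418, 0.0235, 0.2761]
tool_rot: [2.223, 2.211, 0.007]
contact_force: [4.3, -4.2, 2.8]
opening: 0.0105
grip_force: 29.7
```

>>> {"api": "servo_tool", "payload": {
  "increments": [
    [[0.5,0,-0.18,-0.1,0],[0.5,0,-0.37,-0.2,0],[0.5,0,-0.37,-0.2,0]]
  ]
}}

```text
t: 5.75
tool_pos: [0.5382, 0.0235, 0.2783]
tool_rot: [2.222, 2.211, 0.007]
contact_force: [4.6, -3.7, 2.7]
opening: 0.0108
grip_force: 29.6
```

>>> {"api": "servo_tool", "payload": {
  "increments": [
    [[0.5,0,-0.19,-0.1,0],[0.5,0,-0.37,-0.19,0],[0.5,0,-0.37,-0.19,0]]
  ]
}}

```text
t: 6.05
tool_pos: [0.5345, 0.0235, 0.2804]
tool_rot: [2.222, 2.21, 0.007]
contact_force: [4.0, -4.9, 3.5]
opening: 0.0109
grip_force: 29.6
```

>>> {"api": "servo_tool", "payload": {
  "increments": [
    [[0.5,0,-0.19,-0.09,0],[0.5,0,-0.38,-0.18,0],[0.5,0,-0.38,-0.18,0]]
  ]
}}

```text
t: 6.35
tool_pos: [0.5309, 0.0236, 0.2825]
tool_rot: [2.222, 2.21, 0.008]
contact_force: [3.9, -4.6, 4.1]
opening: 0.0108
grip_force: 29.6
```

>>> {"api": "servo_tool", "payload": {
  "increments": [
    [[0.5,0,-0.19,-0.09,0],[0.5,0,-0.38,-0.18,0],[0.5,0,-0.38,-0.18,0]]
  ]
}}

```text
t: 6.65
tool_pos: [0.5271, 0.0236, 0.2843]
tool_rot: [2.222, 2.21, 0.008]
contact_force: [4.2, -5.1, 4.7]
opening: 0.0108
grip_force: 29.6
```

>>> {"api": "servo_tool", "payload": {
  "increments": [
    [[0.5,0,-0.19,-0.1,0],[0.5,0,-0.38,-0.22,0],[0.5,0,-0.38,-0.22,0]]
  ]
}}

```text
t: 6.95
tool_pos: [0.5235, 0.0236, 0.2862]
tool_rot: [2.222, 2.21, 0.009]
contact_force: [7.6, -5.1, 2.8]
opening: 0.0106
grip_force: 29.6
```

>>> {"api": "servo_tool", "payload": {
  "increments": [
    [[0.5,0,-0.2,-0.09,0],[0.5,0,-0.2,-0.09,0]]
  ]
}}

```text
t: 7.15
tool_pos: [0.5219, 0.0236, 0.287]
tool_rot: [2.221, 2.209, 0.011]
contact_force: [8.1, -4.7, 2.6]
opening: 0.0109
grip_force: 29.6
```

>>> {"api": "servo_tool", "payload": {
  "increments": [
    [[0.5,0,-0.19,-0.08,0],[0.5,0,-0.19,-0.08,0]]
  ]
}}

```text
t: 7.35
tool_pos: [0.5206, 0.0237, 0.2877]
tool_rot: [2.22, 2.208, 0.012]
contact_force: [10.9, -3.5, -0.8]
opening: 0.0109
grip_force: 29.6
```

```bash
python3 -c "
from h import *
f()
d=ctrl.get_image('scene');c=cv2.resize(d['img'][130:230,240:380],None,fx=5.5,fy=5.5,interpolation=cv2.INTER_CUBIC)
cv2.imwrite('pics/s2.png',cv2.convertScaleAbs(c,alpha=1.5)[:,:,::-1]);f()"
```

```text
t 7.35 phi 1.149 r 0.2106 Ft -10.26 Fr 3.75 Fy -3.55
0.01 [-0.19 -0.09]
0.02 [-0.38 -0.17]
0.03 [-0.58 -0.25]
0.04 [-0.77 -0.33]
t 7.40 phi 1.149 r 0.2107 Ft -9.15 Fr 5.49 Fy -4.33
0.01 [-0.19 -0.09]
0.02 [-0.38 -0.17]
0.03 [-0.58 -0.25]
0.04 [-0.77 -0.33]
```

View pics/s2.png

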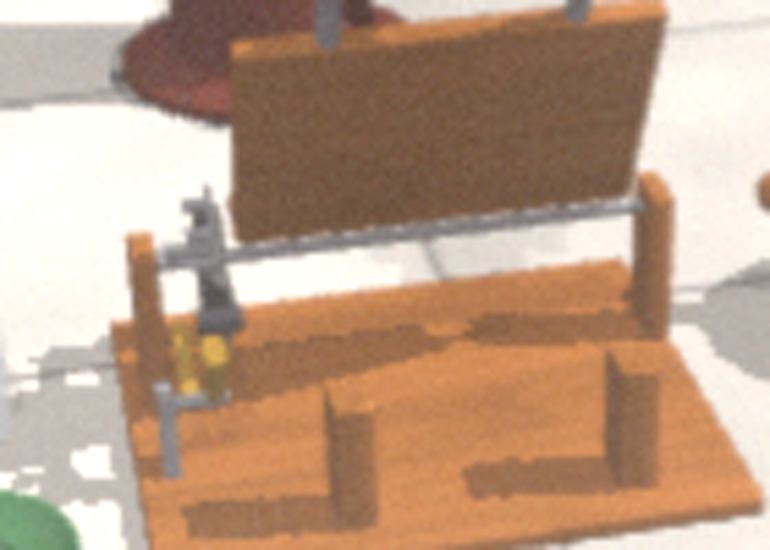

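The pawl shows yellow at about (182,350) and (215,350) in the crop. I'll compare yellow masks with the first pictures to see whether it tipped.

```bash
python3 -c "
from h import *
import pickle
a,b=pickle.load(open('v1.pkl','rb'))
A=grab('scene','s3.png');B=grab('top','t3.png')
pickle.dump((A,B),open('v2.pkl','wb'))
for d,w in((a,(180,215,265,290)),(A,(180,215,265,290)),(b,(205,240,360,390)),(B,(205,240,360,390))):
    im=d['img'][w[0]:w[1],w[2]:w[3]];h=cv2.cvtColor(im,cv2.COLOR_RGB2HSV)
    m=(h[...,0]>=20)&(h[...,0]<=32)&(h[...,1]>140);v,u=np.nonzero(m);print(len(u),u.min()+w[2],u.max()+w[2],v.min()+w[0],v.max()+w[0],u.mean()+w[2],v.mean()+w[0]) if len(u) else print(0)
c=np.hstack([cv2.resize(d['img'][195:260,345:400],None,fx=7,fy=7,interpolation=cv2.INTER_CUBIC) for d in(b,B)])
cv2.imwrite('pics/c3.png',cv2.convertScaleAbs(c,alpha=2.0)[:,:,::-1]);f()"
```

```text
0
16 272 280 191 200 277.5 194.1875
10 370 375 216 230 372.8 224.7
10 369 375 208 218 371.7 211.5
t 7.50 phi 1.149 r 0.2106 Ft -9.97 Fr 6.25 Fy -3.77
0.01 [-0.19 -0.09]
0.02 [-0.38 -0.17]
0.03 [-0.58 -0.25]
0.04 [-0.77 -0.33]
```

View pics/c3.png

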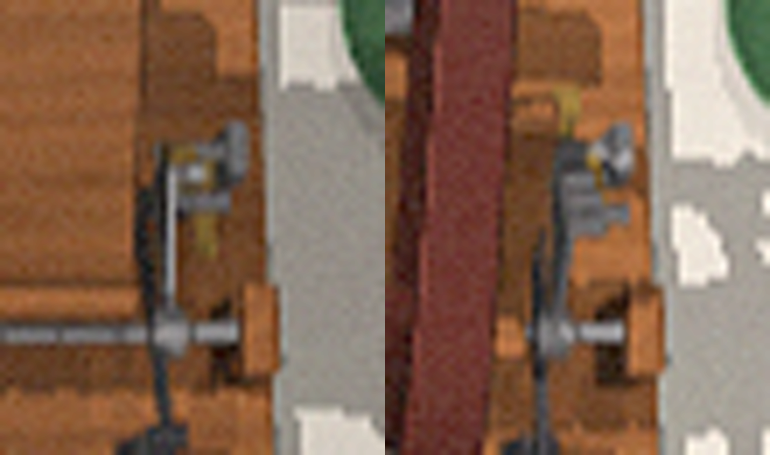

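The pawl has tipped out: its yellow moved from crop row 235 to row 100. I'll press about 1 mm more to confirm the stop, then go down.

>>> {"api": "servo_tool", "payload": {
  "increments": [
    [[0.5,0,-0.1,-0.04,0],[0.5,0,-0.1,-0.04,0]]
  ]
}}

```text
t: 7.7
tool_pos: [0.5199, 0.0237, 0.288]
tool_rot: [2.22, 2.208, 0.013]
contact_force: [12.6, -4.2, -0.1]
opening: 0.0107
grip_force: 29.5
```

```bash
python3 -c "
from h import *
f()
a0=1.149
p=ctrl.get_obs()['tool_pos']
a0=np.arctan2(p[2]-.0955,p[0]-.4343);print(p)
for t in np.arange(a0,-.13,-.05): print(round(t,3),(21*(np.cos(t)-np.cos(a0))).round(2),(-21*(np.sin(t)-np.sin(a0))).round(2))"
```

```text
t 7.70 phi 1.152 r 0.2106 Ft -11.59 Fr 5.06 Fy -4.25
0.01 [-0.19 -0.08]
0.02 [-0.39 -0.17]
0.03 [-0.58 -0.25]
0.04 [-0.77 -0.33]
[0.51987107 0.02366836 0.28797486]
1.152 0.0 -0.0
1.102 0.95 0.45
1.052 1.87 0.95
1.002 2.77 1.49
0.952 3.64 2.08
0.902 4.48 2.71
0.852 5.29 3.38
0.802 6.06 4.09
0.752 6.8 4.84
0.702 7.5 5.62
0.652 8.16 6.44
0.602 8.77 7.29
0.552 9.34 8.17
0.502 9.87 9.08
0.452 10.36 10.01
0.402 10.79 10.96
0.352 11.18 11.94
0.302 11.52 12.93
0.252 11.8 13.94
0.202 12.04 14.97
0.152 12.23 16.0
0.102 12.36 17.04
0.052 12.44 18.09
0.002 12.47 19.14
-0.048 12.45 20.19
-0.098 12.37 21.23
```

>>> {"api": "servo_tool", "payload": {
  "increments": [
    [[0.5,0,0.47,0.22,0],[0.5,0,0.95,0.45,0],[0.5,0,1.87,0.95,0],[0.5,0,2.77,1.49,0],[0.5,0,3.64,2.08,0]]
  ]
}}

```text
t: 8.2
tool_pos: [0.5549, 0.0235, 0.268]
tool_rot: [2.223, 2.211, 0.006]
contact_force: [2.5, -3.8, 7.6]
opening: 0.0109
grip_force: 30.8
```

```bash
python3 -c "
from h import *
f()"
```

```text
t 8.20 phi 0.961 r 0.2104 Ft 2.32 Fr 7.63 Fy -3.84
0.01 [-0.17 -0.12]
0.02 [-0.35 -0.24]
0.03 [-0.52 -0.35]
0.04 [-0.7  -0.47]
```

>>> {"api": "servo_tool", "payload": {
  "increments": [
    [[0.5,0,0.92,0.5,0],[0.5,0,1.8,1.1,0],[0.5,0,2.58,1.8,0],[0.5,0,3.32,2.55,0],[0.5,0,4.02,3.33,0]]
  ]
}}

```text
t: 8.7
tool_pos: [0.5945, 0.0234, 0.2313]
tool_rot: [2.225, 2.214, 0.002]
contact_force: [3.4, -5.1, 3.1]
opening: 0.0106
grip_force: 31.6
```

```bash
python3 -c "
from h import *
f()"
```

```text
t 8.70 phi 0.703 r 0.2100 Ft 0.18 Fr 4.58 Fy -5.11
0.01 [-0.14 -0.16]
0.02 [-0.27 -0.32]
0.03 [-0.41 -0.47]
0.04 [-0.56 -0.63]
```

>>> {"api": "servo_tool", "payload": {
  "increments": [
    [[0.5,0,0.7,0.77,0],[0.5,0,1.35,1.6,0],[0.5,0,1.94,2.47,0],[0.5,0,2.47,3.38,0],[0.5,0,2.96,4.3,0]]
  ]
}}

```text
t: 9.2
tool_pos: [0.6234, 0.0233, 0.1872]
tool_rot: [2.227, 2.215, 0.0]
contact_force: [1.2, -3.9, 0.8]
opening: 0.0103
grip_force: 32.4
```

```bash
python3 -c "
from h import *
f()"
```

```text
t 9.20 phi 0.452 r 0.2102 Ft 0.19 Fr 1.44 Fy -3.90
0.01 [-0.09 -0.19]
0.02 [-0.19 -0.38]
0.03 [-0.28 -0.56]
0.04 [-0.38 -0.75]
```

>>> {"api": "servo_tool", "payload": {
  "increments": [
    [[0.5,0,0.23,0.47,0],[0.5,0,0.43,0.95,0],[0.5,0,0.63,1.44,0],[0.5,0,0.82,1.93,0],[0.5,0,1.0,2.42,0]]
  ]
}}

```text
t: 9.7
tool_pos: [0.6336, 0.0233, 0.1631]
tool_rot: [2.226, 2.215, 0.001]
contact_force: [4.4, -3.5, 0.7]
opening: 0.0109
grip_force: 32.8
```

```bash
python3 -c "
from h import *
f()"
```

```text
t 9.70 phi 0.327 r 0.2104 Ft -0.75 Fr 4.36 Fy -3.55
0.01 [-0.07 -0.2 ]
0.02 [-0.14 -0.4 ]
0.03 [-0.21 -0.59]
0.04 [-0.29 -0.79]
```

>>> {"api": "servo_tool", "payload": {
  "increments": [
    [[0.5,0,0.25,0.5,0],[0.5,0,0.45,1.0,0],[0.5,0,0.6,1.5,0],[0.5,0,0.72,2.0,0],[0.5,0,0.84,2.5,0]]
  ]
}}

```text
t: 10.2
tool_pos: [0.641, 0.0233, 0.1373]
tool_rot: [-2.227, -2.215, 0.001]
contact_force: [1.5, -4.2, 0.8]
opening: 0.011
grip_force: 33.2
```

```bash
python3 -c "
from h import *
f()"
```

```text
t 10.20 phi 0.199 r 0.2109 Ft 0.50 Fr 1.62 Fy -4.23
0.01 [-0.04 -0.21]
0.02 [-0.09 -0.41]
0.03 [-0.13 -0.62]
0.04 [-0.18 -0.82]
```

>>> {"api": "servo_tool", "payload": {
  "increments": [
    [[0.5,0,0.09,0.5,0],[0.5,0,0.17,1.0,0],[0.5,0,0.24,1.5,0],[0.5,0,0.3,2.0,0],[0.5,0,0.35,2.5,0]]
  ]
}}

```text
t: 10.7
tool_pos: [0.645, 0.0233, 0.1126]
tool_rot: [2.227, 2.215, 0.0]
contact_force: [3.2, -5.4, -0.2]
opening: 0.0103
grip_force: 33.7
```

```bash
python3 -c "
from h import *
f()"
```

```text
t 10.70 phi 0.081 r 0.2114 Ft -0.41 Fr 3.21 Fy -5.39
0.01 [-0.02 -0.21]
0.02 [-0.04 -0.42]
0.03 [-0.06 -0.63]
0.04 [-0.08 -0.84]
```

>>> {"api": "servo_tool", "payload": {
  "increments": [
    [[0.5,0,0.05,0.3,0],[0.5,0,0.1,0.6,0],[0.5,0,0.12,0.9,0],[0.5,0,0.14,1.2,0],[0.5,0,0.14,1.2,0]]
  ]
}}

```text
t: 11.2
tool_pos: [0.646, 0.0233, 0.0999]
tool_rot: [-2.227, -2.216, 0.001]
contact_force: [3.3, -4.8, -1.9]
opening: 0.0107
grip_force: 33.8
```

>>> {"api": "servo_tool", "payload": {
  "increments": [
    [[0.5,0,0,0.2,0],[0.5,0,0,0.4,0],[0.5,0,0,0.4,0]]
  ]
}}

```text
t: 11.5
tool_pos: [0.6462, 0.0233, 0.0962]
tool_rot: [2.227, 2.215, -0.0]
contact_force: [3.1, -4.3, -1.9]
opening: 0.0108
grip_force: 33.8
```

>>> {"api": "servo_tool", "payload": {
  "increments": [
    [[0.5,0,0,0.15,0],[0.5,0,0,0.3,0],[0.5,0,0,0.3,0]]
  ]
}}

```text
t: 11.8
tool_pos: [0.6462, 0.0233, 0.0932]
tool_rot: [2.227, 2.215, 0.0]
contact_force: [4.1, -4.6, -2.0]
opening: 0.0111
grip_force: 34.0
```

```bash
sleep 0
```

>>> {"api": "servo_tool", "payload": {
  "increments": [
    [[0.5,0,0,0.15,0],[0.5,0,0,0.3,0],[0.5,0,0,0.3,0]]
  ]
}}

```text
t: 12.1
tool_pos: [0.6463, 0.0233, 0.0903]
tool_rot: [2.227, 2.215, 0.0]
contact_force: [4.4, -4.3, -2.5]
opening: 0.0106
grip_force: 34.0
```

>>> {"api": "servo_tool", "payload": {
  "increments": [
    [[0.5,0,0,0.1,0],[0.5,0,0,0.2,0],[0.5,0,0,0.2,0]]
  ]
}}

```text
t: 12.4
tool_pos: [0.6463, 0.0233, 0.0892]
tool_rot: [2.227, 2.215, -0.0]
contact_force: [1.9, -4.7, 1.4]
opening: 0.0112
grip_force: 34.3
```

>>> {"api": "servo_tool", "payload": {
  "increments": [
    [[0.5,0,0,0.1,0],[0.5,0,0,0.2,0],[0.5,0,0,0.2,0],[0.5,0,0,0.2,0]]
  ]
}}

```text
t: 12.8
tool_pos: [0.6464, 0.0233, 0.0892]
tool_rot: [2.227, 2.216, -0.001]
contact_force: [-3.8, -4.3, 10.2]
opening: 0.0107
grip_force: 35.1
```

```bash
python3 -c "
from h import *
import pickle
st()
B=grab('top');a,b=pickle.load(open('v1.pkl','rb'))
for d in(b,B):
    w=(195,240,360,395);im=d['img'][w[0]:w[1],w[2]:w[3]];h=cv2.cvtColor(im,cv2.COLOR_RGB2HSV)
    m=(h[...,0]>=20)&(h[...,0]<=32)&(h[...,1]>140);v,u=np.nonzero(m);print(sorted(zip(v+w[0],u+w[2])))
c=np.hstack([cv2.resize(d['img'][195:260,345:400],None,fx=7,fy=7,interpolation=cv2.INTER_CUBIC) for d in(b,B)])
cv2.imwrite('pics/c4.png',cv2.convertScaleAbs(c,alpha=2.0)[:,:,::-1])"
```

```text
t 12.8 [0.6464 0.0233 0.0892] F [-3.78 -4.33 10.21] open 0.0107 g 35.1 ythead -0.29 z [-0. -0. -1.]
[(np.int64(216), np.int64(370)), (np.int64(217), np.int64(370)), (np.int64(217), np.int64(371)), (np.int64(226), np.int64(374)), (np.int64(227), np.int64(373)), (np.int64(227), np.int64(374)), (np.int64(228), np.int64(373)), (np.int64(229), np.int64(374)), (np.int64(230), np.int64(374)), (np.int64(230), np.int64(375))]
[(np.int64(216), np.int64(369)), (np.int64(216), np.int64(370)), (np.int64(217), np.int64(368)), (np.int64(217), np.int64(370)), (np.int64(217), np.int64(372)), (np.int64(218), np.int64(369)), (np.int64(218), np.int64(370)), (np.int64(218), np.int64(371)), (np.int64(218), np.int64(372)), (np.int64(218), np.int64(373)), (np.int64(219), np.int64(370)), (np.int64(220), np.int64(369)), (np.int64(220), np.int64(370)), (np.int64(220), np.int64(374)), (np.int64(221), np.int64(369)), (np.int64(221), np.int64(370)), (np.int64(221), np.int64(371)), (np.int64(221), np.int64(373)), (np.int64(222), np.int64(373)), (np.int64(222), np.int64(374)), (np.int64(224), np.int64(373)), (np.int64(224), np.int64(374)), (np.int64(230), np.int64(373)), (np.int64(230), np.int64(374)), (np.int64(230), np.int64(375))]
```

View pics/c4.png

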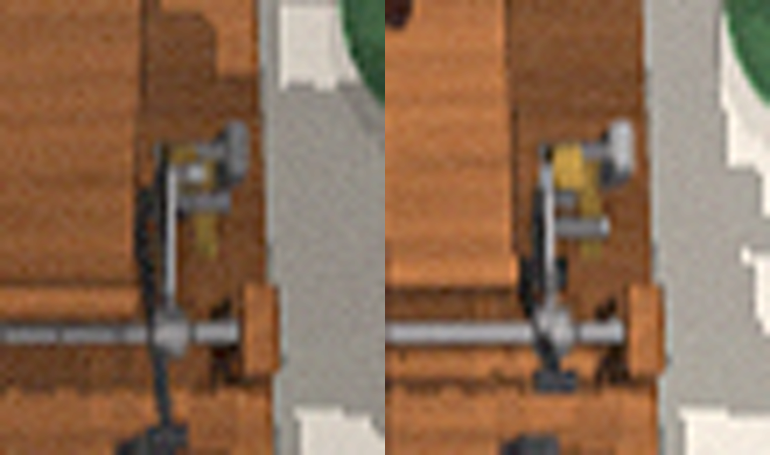

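Flat and firm (Fz +10 N with no further motion). The pawl is back in, with its yellow at crop rows 150-250 as in the first view. Now I'll raise it past the first notch.

>>> {"api": "servo_tool", "payload": {
  "increments": [
    [[0.5,0,0,-0.5,0],[0.5,0,-0.05,-1.2,0],[0.5,0,-0.12,-2,0],[0.5,0,-0.2,-2.9,0],[0.5,0,-0.3,-3.75,0]]
  ]
}}

```text
t: 13.35
tool_pos: [0.6436, 0.0233, 0.1238]
tool_rot: [2.226, 2.214, 0.002]
contact_force: [4.8, -6.3, -3.0]
opening: 0.0106
grip_force: 33.4
```

>>> {"api": "servo_tool", "payload": {
  "increments": [
    [[0.5,0,-0.15,-0.7,0],[0.5,0,-0.32,-1.4,0],[0.5,0,-0.5,-2.1,0],[0.5,0,-0.7,-2.8,0],[0.5,0,-0.9,-3.3,0]]
  ]
}}

```text
t: 13.85
tool_pos: [0.6353, 0.0233, 0.1576]
tool_rot: [2.225, 2.213, 0.004]
contact_force: [7.6, -4.7, -2.9]
opening: 0.0109
grip_force: 33.0
```

```bash
python3 -c "
from h import *
st();p=ctrl.get_obs()['tool_pos'];print('theta',np.arcsin((p[2]-.0892)/.21))"
```

```text
t 13.85 [0.6353 0.0233 0.1576] F [ 7.59 -4.74 -2.92] open 0.0109 g 33.0 ythead -0.31 z [ 0.004 -0.    -1.   ]
theta 0.3315749394295412
```

>>> {"api": "servo_tool", "payload": {
  "increments": [
    [[0.5,0,0.2,0.25,0],[0.5,0,0.35,0.5,0],[0.5,0,0.5,0.75,0],[0.5,0,0.6,1.0,0],[0.5,0,0.65,1.2,0]]
  ]
}}

```text
t: 14.35
tool_pos: [0.6395, 0.0233, 0.1438]
tool_rot: [-2.226, -2.214, 0.004]
contact_force: [0.2, -4.4, -0.8]
opening: 0.0108
grip_force: 33.0
```

>>> {"api": "servo_tool", "payload": {
  "increments": [
    [[0.5,0,0.05,0.1,0],[0.5,0,0.08,0.2,0],[0.5,0,0.08,0.2,0]]
  ]
}}

```text
t: 14.65
tool_pos: [0.64, 0.0233, 0.1419]
tool_rot: [-2.225, -2.214, 0.005]
contact_force: [-1.4, -5.1, -0.1]
opening: 0.0107
grip_force: 33.0
```

>>> {"api": "servo_tool", "payload": {
  "increments": [
    [[0.5,0,0,0.1,0],[0.5,0,0,0.2,0],[0.5,0,0,0.2,0]]
  ]
}}

```text
t: 14.95
tool_pos: [0.6403, 0.0233, 0.1406]
tool_rot: [-2.226, -2.214, 0.004]
contact_force: [-1.4, -5.6, 1.0]
opening: 0.0106
grip_force: 33.2
```

>>> {"api": "servo_tool", "payload": {
  "increments": [
    [[0.5,0,0,0.1,0],[0.5,0,0,0.1,0]]
  ]
}}

```text
t: 15.15
tool_pos: [0.6404, 0.0233, 0.14]
tool_rot: [-2.226, -2.214, 0.004]
contact_force: [-1.1, -5.5, 2.0]
opening: 0.0107
grip_force: 33.3
```

>>> {"api": "servo_tool", "payload": {
  "increments": [
    [[1.5,0,0,0,0],[2,0,0,0,0],[3,0,0,0,0],[4,0,0,0,0],[4,0,0,0,0]]
  ]
}}

```text
t: 15.65
tool_pos: [0.6413, 0.0239, 0.1403]
tool_rot: [-2.227, -2.216, -0.0]
contact_force: [0.1, 0.5, -1.0]
opening: 0.0398
grip_force: 0.0
```

>>> {"api": "servo_tool", "payload": {
  "increments": [
    [[4,0,0,-1,0],[4,0,0,-2.5,0],[4,0,0,-5,0],[4,0,0,-9,0],[4,0,0,-13,0]]
  ]
}}

```text
t: 16.15
tool_pos: [0.6412, 0.0236, 0.273]
tool_rot: [2.227, 2.216, 0.001]
contact_force: [-0.1, -0.1, -0.1]
opening: 0.0399
grip_force: 0.0
```

```bash
python3 -c "
from h import *
import pickle
st()
A=grab('scene','s5.png');B=grab('top');
c1=cv2.resize(A['img'][140:300,200:440],(600,400),interpolation=cv2.INTER_CUBIC)
cv2.imwrite('pics/c5.png',cv2.convertScaleAbs(c1,alpha=1.5)[:,:,::-1])"
```

```text
t 16.15 [0.6412 0.0236 0.273 ] F [-0.08 -0.07 -0.11] open 0.0399 g 0.0 ythead -0.29 z [ 0.  0. -1.]
```

View pics/c5.png

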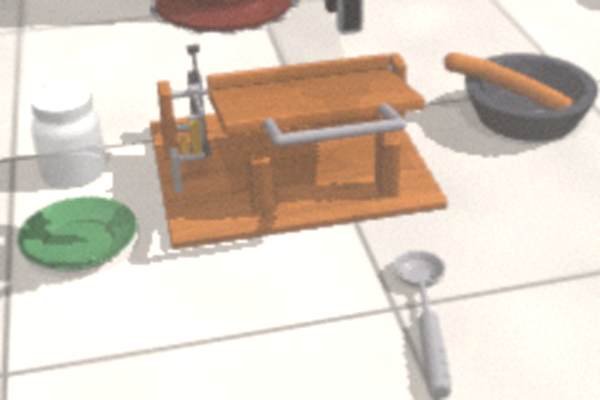

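The board is propped above its rests, with the bar from (272,133) to (400,120) in the crop, and its neighbours are where they were. I'll check the angle by projection and hand in.

```bash
python3 -c "
from h import *
d=ctrl.get_image('scene')
for t in(0,.25,.5):print(t,proj(d,[(.437+.21*np.cos(t),y,.088+.21*np.sin(t)) for y in(-.035,.084)]).round(1).tolist())
print('seen',[200+272*.4,140+133*.4],[200+400*.4,140+120*.4])
print(ctrl.finish_job())"
```

```text
0 [[313.1, 215.3], [360.0, 208.5]]
0.25 [[311.9, 195.7], [360.0, 189.2]]
0.5 [[309.7, 173.8], [358.2, 167.9]]
seen [308.8, 193.2] [360.0, 188.0]
the job is handed in; nothing more can be done
None
```

The job is handed in: I raised the board to the top stop, lowered it flat and left it propped at the first notch (about 0.25 rad by camera check). The pawl tipped out at the top and back in when flat, the arm is clear, and the final picture shows the kitchen things where they were.

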